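Lock the texture tester's sample slide with its index pin

TASK

Lock the sample carriage: take the thick square-headed pin out of the white block, thread it straight down through the upper and then the lower ear of the carriage, bring the carriage over the index hole in the bed and seat the pin in that hole, fully home with its flange flat on the upper ear. Feel for the holes gently, never forcing the pin against the slide (40 N is too much) and never dropping it in, then let go; leave the thin pin and the other things on the bench where they are.

Things in the scene. Friction and masses are not known exactly. Their poses are not given: they have to be found in the camera images.
- pin: Thick steel pin, 0.11-0.22 kg, upright in one of the two holes of the white block, flange resting on its top. Origin: centre of the flange's underside; z up along the pin. Flange 26 mm across, z 0 to 5 mm. Square head to grip, 18 x 18 mm, sides along its x and y, z 5 to 43 mm. Below: round shank 12 mm across, 78 mm long, the last 5 mm tapered to a flat 8 mm tip.
- pin_tip (a point): Centre of the flat tip at the lower end of the thick pin, 78 mm below its origin.
- spare_pin: Thin steel pin, not to be used: shank 8 mm across and 50 mm long, flange 26 mm across and 5 mm thick, above it a round head 16 mm across and 22 mm tall (top 119 mm above the bench). It stands in the other hole of the pin block. Origin: centre of the underside of its flange.
- pin_block: White plastic block fixed to the bench, 60 (x) x 150 (y) x 92 mm tall; origin: centre of its underside. Two vertical holes 14 mm across and 86 mm deep on its y axis, at y = -36 and +36 mm; either may hold the thick pin, whose head sides are within 15 degrees of the block's sides.
- slide_bed: Grey bed of the sample slide, fixed to the bench, 110 (x) x 210 (y) mm, top at z = 32 mm; origin: centre of its underside. An aluminium carriage slides along the bed's y on two rails; its position is NOT reported. It stays where left, slides against about 4 N of friction, travels with its ear holes from y = -12 to +36 mm, and carries a round steel platen on its -y side.
- beaker: Glass beaker, 66 mm across, 85 mm tall, a bystander. Origin: centre of its underside.
- jar: Small specimen jar with a red cap, 56 mm across, 62 mm tall, a bystander. Origin: centre of its underside.
- weight: Brass balance weight, 36 mm across, 54 mm tall, a bystander. Origin: centre of its underside.
- dish: Closed clear dish, 90 mm across, 21 mm tall, a bystander. Origin: centre of its underside.
- spatula: Spatula lying flat, a bystander.
- wash_bottle: White plastic bottle, blue cap, 60 mm across, 150 mm tall, a bystander. Origin: centre of its underside.
- index_hole (a point): Centre of the index hole's mouth in the top of the bed (x = y = 0 of the bed, z = 32 mm). Vertical hole 14 mm across, 26 mm deep. It is hidden under the carriage.
- search_mid (a point): Fixed point 20 mm towards +y of the bed from lock_top, z = 94 mm. Carriage: two flat ears one above the other, 50 (x) x 84 (y) x 12 mm, z = 36 to 48 and 82 to 94 mm, joined at their y ends. A vertical hole 14 mm across, unchamfered, at the centre of each, in line, always at x = 0 of the bed. They start anywhere within 12 mm either way of this point along the bed's y: find them by feel or eye.
- lock_top (a point): Fixed point straight above the index hole at the height of the upper ear's top face (x = y = 0, z = 94 mm of the bed). When the ear holes are brought here all three holes line up. With the pin home, its flange lies on the upper ear, its origin is at this point and its tip at z = 16 mm. Pressing the pin on bed or carriage with over 40 N is a fault.
There are look-alikes about, which are no part of the job. What is shaped like the pin but blue, purple or yellow is not meant.

How it is judged:
By the outcome, as a careful person would: the job done as asked, in the order asked, and still so for the second after the job is handed in, with the robot touching nothing.
It also fails if it takes over 61 s, if anything falls off the work surface, if the arm or the gripper's body presses on something with over 40 N, if the wrist force passes 120 N, or if a joint passes its speed limit or range.

ROBOT

A 7-joint arm with a two-finger parallel gripper is mounted at the origin on the work surface. World frame = base frame: x ahead of the robot, y to its left, z up, the work surface at z = 0. Lengths are in m, angles in rad, forces in N, time in s.
With the tool pointing down it reaches from about 0.425 to 0.875 m from the base axis. Payload 4.7 kg.
Tool frame: the origin (TCP) lies on the mounting face of the last link; the fingertips stand 182 mm ahead of it and the grasp point (between the pads) lies 164 mm ahead of it; z points along the fingers, y is the direction in which the jaws open and shut (so a half turn about z gives the same grasp; the last joint's range is limited). The gripper opens to 87 mm and grips with 3 to 60 N. Pads are 19 mm wide; open, the fingers measure 117 mm over their backs; the gripper's body (75 mm by 190 mm) begins 51 mm behind the grasp point.
Start: joints at [-1.13, 0.321, -0.07, 1.45, 0.023, 1.371, -0.057], TCP at [0.269, 0.592, 0.405] pointing down, gripper open.
Joint ranges: [-2.86, 2.86], [-0.3, 2.09], [-1.38, 1.24], [0.06, 2.45], [-1.56, 4.7], [0.09, 2.05], [-2.69, 2.69]. Speed limits (rad/s): [2.57, 2.57, 3.14, 3.14, 3.14, 3.14, 3.14].

INTERFACE

Orientations are given as a rotation vector (axis times angle).
In Python, from bench import ctrl gives the robot as it stands. The module is installed in compiled form; this text tells all that it offers.
- The arm moves only by the tool play_rows, never from a script. Its argument "targets" is text: rows parted by semicolons, each of 7 numbers parted by spaces: the shift along the tool's x, y, z in cm, then the turn, a rotation vector about the tool's x, y, z in rad, then the opening, from -1 (shut) to 1 (fully open). In form: x y z ax ay az grip; .... A call has 1 to 20 rows; each row shifts and turns the pose as measured when the row begins, along the tool's axes as they then stand; what a row does not reach is not made up. A row lasts 1/8 s, in which the tool goes at most 62.5 mm and 10.7 degrees, less where a joint would pass 70% of its speed; a pose out of reach is approached as far as the arm can. A call is refused whole if a number of a shift passes 6.25 or a number of a turn 0.188, either way. A call with a gripper value outside its range is refused whole. The fingers move at their own pace and stop on an object; "newtons" is the grip in N (left out, the last holds). Time passes only in rows, so rows that do not move let the fingers close. It gives the time, the measured TCP pose, the force and the opening at its end, in the units of the state.
- ctrl.get_state(): the state, without advancing time (a new reading comes with each control period).
- ctrl.get_image(name): name is "scene" or "top" or "wrist"; returns a dict with "pixels" (480x640x3 uint8, blue, green, red), "depth" (480x640 float32, m along the optical axis (not along the pixel's ray), 0 where there is no reading), "intrinsics" (3x3 intrinsics, pixels), "R" (3x3) and "t" (3): a world point X has camera coordinates R X + t. Camera axes: x right, y down, z forward; pixel columns grow to the right and rows downward; lengths in m; the calibration is good to about 2 mm. The wrist camera is an equidistant fisheye: a pixel r from the principal point sees the ray r / f radians off the axis. A picture is of the moment at which its call begins.
- ctrl.close_job(): hands the job in, once; it reports no verdict.
The state is a dict: "time": time; "joint_positions": joint angles; "qd": joint speeds; "joint_torque": joint torques, N m; "position": TCP position; "tool_rot": TCP orientation; "ft_force": force on the tool from outside, world axes, zero at the start; "torque": the same for the moment, N m; "grip_width": opening from 0.0 (shut) to 1.0 (fully open).
Only numpy, scipy, OpenCV 4.12 (cv2) and the standard library are available. Lean on these libraries where they do the work, as an engineer would, in place of code of your own. Each camera call takes 0.05 s, during which the arm holds its last target.

## Working session

There is one attempt and no reset: what is moved stays moved. The work goes in short steps, Python scripts to look and compute and a tool call to move; the robot and the scene stay as the last step left them, time stands still between calls to the robot, and variables do not carry over. Pictures are saved under pics/ and viewed, and the job is handed in when it is done.

Besides the shell and the picture viewer there is one more tool, called after "Request:" by a JSON object that holds its "fn" and its "kwargs". play_rows: Moves the arm, as the interface text tells. Its arguments: {"type":"object","properties":{"targets":{"type":"string"},"newtons":{"type":"number"}},"required":["targets"]}

```bash
mkdir -p pics; ls; cat > h.py <<'E'
import numpy as np, cv2
from bench import ctrl
def grab(n,tag):
    im=ctrl.get_image(n); np.savez(f'pics/{tag}.npz',**{k:np.asarray(v) for k,v in im.items()})
    cv2.imwrite(f'pics/{tag}.png',im['pixels']); return im
def load(tag): return dict(np.load(f'pics/{tag}.npz'))
def ray(im,u,v):
    K=im['intrinsics'];d=np.linalg.inv(K)@np.array([u,v,1.]);R=im['R'];return -R.T@im['t'],R.T@d
def onz(im,u,v,z):
    c,d=ray(im,u,v);return c+d*(z-c[2])/d[2]
def pt(im,u,v):
    c,d=ray(im,u,v);return c+d*float(im['depth'][int(v),int(u)])
def proj(im,X):
    p=im['intrinsics']@(im['R']@np.asarray(X)+im['t']);return p[:2]/p[2]
E
python3 - <<'E'
from h import *
for n in ['scene','top','wrist']:
    im=grab(n,n+'0'); print(n,im['intrinsics'].tolist(),(-im['R'].T@im['t']).round(3),im['R'].round(3).tolist())
s=ctrl.get_state(); print({k:np.round(v,3).tolist() for k,v in s.items()})
E
```

```text
pics
scene [[463.41332050427457, 0.0, 328.3583976722659], [0.0, 463.41332050427457, 238.1749367880096], [0.0, 0.0, 1.0]] [1.199 0.301 0.623] [[-0.39, 0.921, 0.014], [0.548, 0.244, -0.8], [-0.74, -0.305, -0.6]]
top [[514.8627499413055, 0.0, 322.50293614249944], [0.0, 514.8627499413055, 237.64696329081946], [0.0, 0.0, 1.0]] [0.404 0.037 1.117] [[-0.007, -1.0, -0.01], [-0.987, 0.009, -0.158], [0.159, 0.009, -0.987]]
wrist [[371.64829954431775, 0.0, 319.90714557083163], [0.0, 371.64829954431775, 237.08944814614097], [0.0, 0.0, 1.0]] [0.199 0.625 0.384] [[0.414, 0.91, -0.003], [0.874, -0.396, 0.281], [0.255, -0.119, -0.96]]
{'time': 0.15, 'joint_positions': [-1.13, 0.322, -0.07, 1.451, 0.023, 1.371, -0.057], 'qd': [-0.002, -0.003, 0.001, -0.004, 0.0, 0.0, -0.002], 'joint_torque': [0.001, -49.18, -0.404, -31.288, -0.064, 0.04, 0.0], 'position': [0.269, 0.592, 0.404], 'tool_rot': [-0.665, -3.07, 0.002], 'ft_force': [-0.63, -0.59, 0.287], 'torque': [-0.007, 0.012, 0.051], 'grip_width': 0.999}
```

View pics/scene0.png

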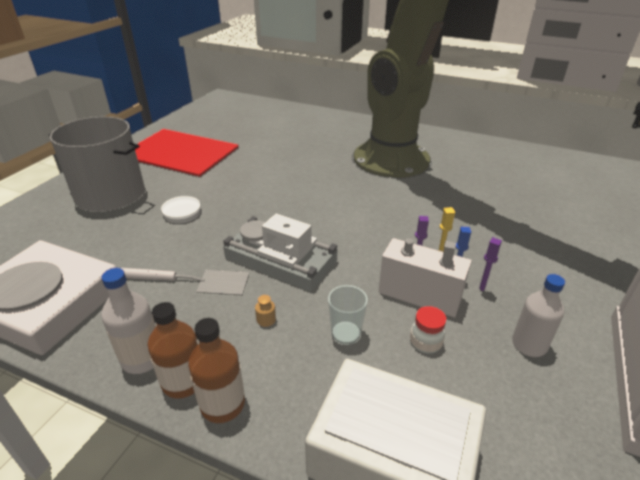

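View pics/top0.png

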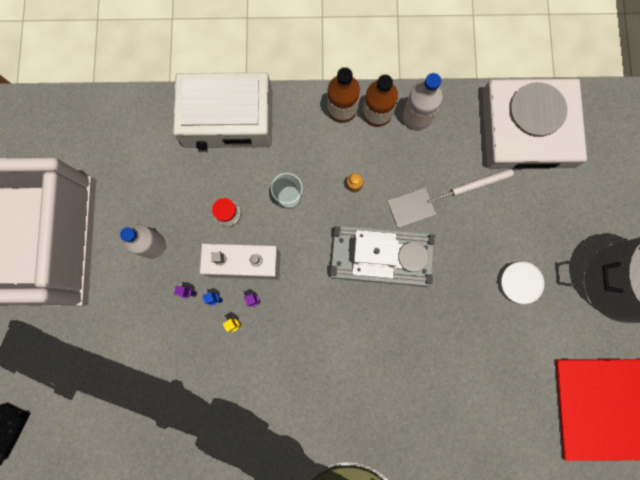

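View pics/wrist0.png

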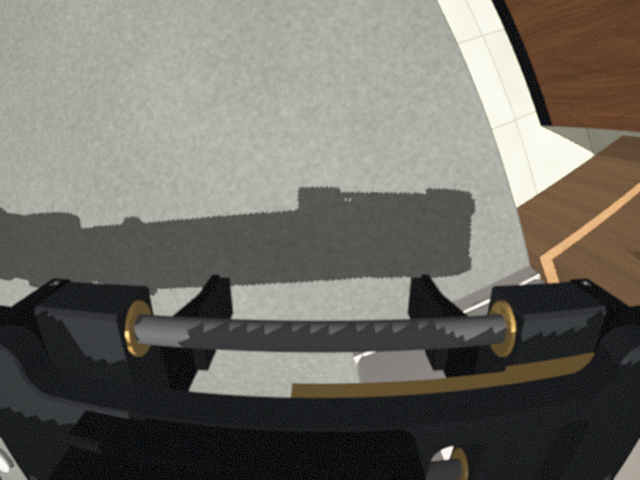

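```bash
python3 - <<'E'
from h import *
t=load('top0')['pixels'];s=load('scene0')['pixels']
a=cv2.resize(t[230:310,165:295],None,fx=6,fy=6,interpolation=cv2.INTER_CUBIC)[:, :780]
cv2.imwrite('pics/c1.png',a)
cv2.imwrite('pics/c2.png',cv2.resize(t[215:300,320:445],None,fx=6,fy=6,interpolation=cv2.INTER_CUBIC))
cv2.imwrite('pics/c3.png',cv2.resize(s[195:320,370:510],None,fx=4.5,fy=4.5,interpolation=cv2.INTER_CUBIC))
E
```

```text
(no output)
```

View pics/c1.png

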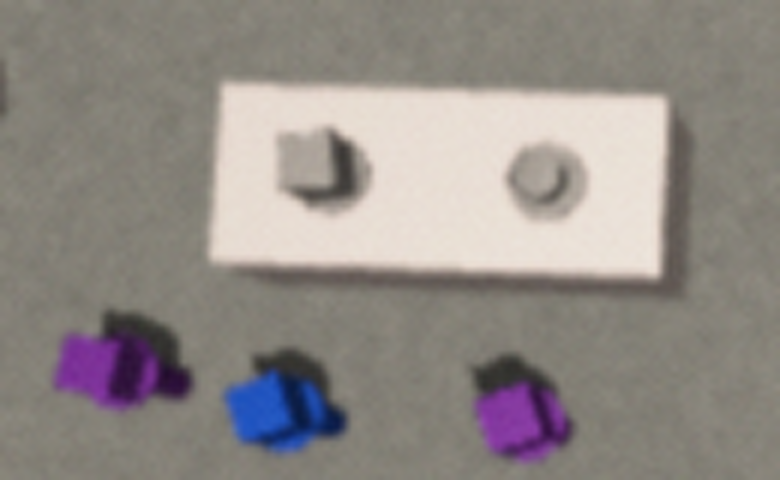

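View pics/c2.png

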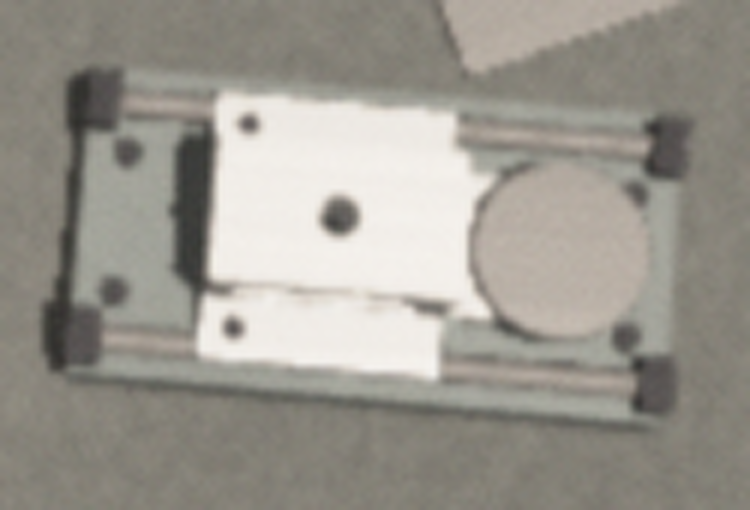

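View pics/c3.png

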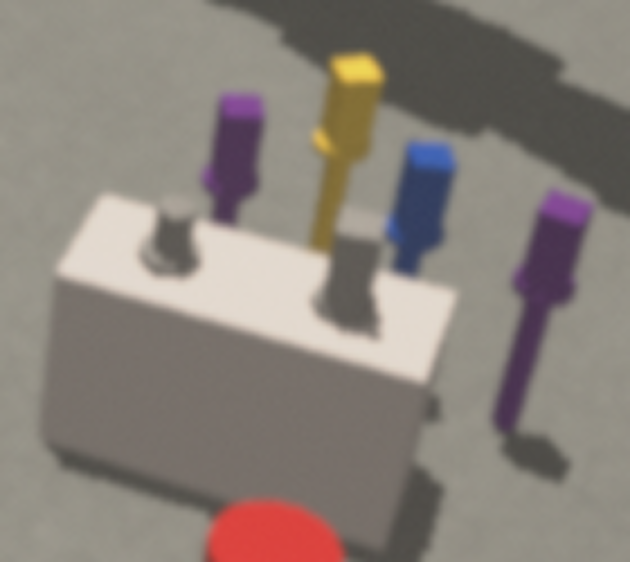

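Top view: the candidates are steel square head at (217,257), steel round short head at (255,259), and purple/blue/yellow square-headed ones at (183,291), (211,297), (251,299), (231,325). The steel square head is tall, square and in the block's +y hole in both crops, so it is the pin. The carriage hole shows at about (376,251).

```bash
python3 - <<'E'
from h import *
im=load('top0');sc=load('scene0')
def c1(u,v): return 165+(u+.5)/6-.5,230+(v+.5)/6-.5
def c2(u,v): return 320+(u+.5)/6-.5,215+(v+.5)/6-.5
# block top by mask
px=im['pixels'].astype(int)
m=((px.min(2)>195)).astype(np.uint8)
m0=np.zeros_like(m);m0[235:285,195:285]=m[235:285,195:285]
cs,_=cv2.findContours(m0,cv2.RETR_EXTERNAL,cv2.CHAIN_APPROX_NONE);c=max(cs,key=cv2.contourArea)
W=np.array([onz(im,p[0][0],p[0][1],.092)[:2] for p in c],np.float32)
r=cv2.minAreaRect(W);print('block',r)
for n,q in dict(tl=(220,82),tr=(668,96),br=(662,278),bl=(210,262)).items(): print(n,onz(im,*c1(*q),.092).round(4))
g=px[230:310,165:295].mean(2)
# head top via depth
pts=[]
P=[]
for v in range(245,272):
  for u in range(205,230):
    d=im['depth'][v,u]
    p=pt(im,u,v)
    if p[2]>.125:P.append(p)
P=np.array(P);print('head depth',len(P),P.mean(0).round(4),P.min(0).round(4),P.max(0).round(4), cv2.minAreaRect(P[:,:2].astype(np.float32)))
P=np.array([pt(im,u,v) for v in range(245,275) for u in range(242,270)]);P=P[P[:,2]>.112];print('spare',len(P),P.mean(0).round(4),P[:,2].max())
print('head top c1', onz(im,*c1(307,162),.135).round(4))
print('flange c1', onz(im,*c1(330,172),.097).round(4),'spareflange',onz(im,*c1(547,180),.097).round(4))
for n,q in dict(tl=(85,70),tr=(690,118),br=(665,425),bl=(52,372)).items(): print('bed',n,onz(im,*c2(*q),.032).round(4))
print('hole',onz(im,*c2(340,215),.094).round(4))
for n,q in dict(tl=(217,93),tr=(460,112),br=(450,300),bl=(208,287)).items(): print('ear',n,onz(im,*c2(*q),.094).round(4))
print('ear depth z',pt(im,376,245).round(4),pt(im,365,262).round(4),'bench',pt(im,300,300).round(4),'block',pt(im,236,258).round(4))
# coloured pins
hsv=cv2.cvtColor(im['pixels'],cv2.COLOR_BGR2HSV)
for u,v in [(183,291),(211,297),(251,299),(231,325)]:
    Q=np.array([pt(im,a,b) for a in range(u-12,u+13) for b in range(v-12,v+13)]);k=Q[:,2]>Q[:,2].max()-.006
    print('col',Q[k].mean(0).round(3))
E
```

```text
block ((0.5259022116661072, 0.21597322821617126), (0.14785701036453247, 0.05778075382113457), 87.61445617675781)
tl [0.5594 0.2906 0.092 ]
tr [0.5533 0.1398 0.092 ]
br [0.4922 0.1414 0.092 ]
bl [0.4988 0.2922 0.092 ]
head depth 104 [0.5244 0.2469 0.1536] [0.4041 0.0368 0.1252] [0.536  0.2604 1.1168] ((0.47308099269866943, 0.14634618163108826), (0.25798407196998596, 0.022332139313220978), 62.73777389526367)
spare 59 [0.518  0.1724 0.1705] 1.116837384884998
head top c1 [0.5267 0.2512 0.135 ]
flange c1 [0.528  0.2518 0.097 ] spareflange [0.5247 0.1794 0.097 ]
bed tl [0.6027 0.0222 0.032 ]
bed tr [ 0.5834 -0.1925  0.032 ]
bed br [ 0.4747 -0.1792  0.032 ]
bed bl [0.495 0.035 0.032]
hole [ 0.5414 -0.0615  0.094 ]
ear tl [ 0.5831 -0.0212  0.094 ]
ear tr [ 0.5759 -0.1025  0.094 ]
ear br [ 0.5126 -0.0973  0.094 ]
ear bl [ 0.5177 -0.0171  0.094 ]
ear depth z [ 0.5514 -0.0606  0.1006] [ 0.5188 -0.0388  0.0896] bench [0.4476 0.0962 0.0022] block [0.5284 0.2192 0.0953]
col [0.404 0.037 1.117]
col [0.404 0.037 1.117]
col [0.404 0.037 1.117]
col [0.404 0.037 1.117]
```

Request:
{"fn": "play_rows", "kwargs": {"targets": "0 0 0 0 0 -0.157 0.1; 0 0 0 0 0 -0.157 0.1; 0 0 0 0 0 -0.157 0.1; -3.4 -5 0 0 0 0 0.1; -3.4 -5 0 0 0 0 0.1; -3.4 -5 0 0 0 0 0.1; -3.4 -5 0 0 0 0 0.1; -3.4 -5 0 0 0 0 0.1; -3.4 -5 0 0 0 0 0.1", "newtons": 30}}

```text
time: 1.27
position: [0.4929, 0.3015, 0.3998]
tool_rot: [0.115, -3.134, 0.005]
ft_force: [0.6, 0.9, -0.2]
grip_width: 0.554
```

```bash
cat >> h.py <<'E'
from scipy.spatial.transform import Rotation as Ro
def todo(xyz, yaw_ydir=None):
    """tool-frame cm shift to reach TCP xyz; turn about tool z to bring tool y to world angle (deg)"""
    s=ctrl.get_state();R=Ro.from_rotvec(s['tool_rot']).as_matrix()
    print('t',round(float(s['time']),2),'pos',np.round(s['position'],4),'ydir deg',np.degrees(np.arctan2(R[1,1],R[0,1])).round(2),'zaxis',R[:,2].round(4),'F',np.round(s['ft_force'],2),'T',np.round(s['torque'],2),'grip',np.round(s['grip_width'],3))
    T=R.copy()
    if yaw_ydir is not None:
        a=np.radians(yaw_ydir);y=np.array([np.cos(a),np.sin(a),0]);z=np.array([0,0,-1.]);T=np.c_[np.cross(y,z),y,z]
        print('turn',Ro.from_matrix(R.T@T).as_rotvec().round(4))
    d=np.asarray(xyz)-s['position']
    print('shift cm now',(R.T@d*100).round(2),'after turn',(T.T@d*100).round(2))
E
python3 -c "
from h import *
todo([.527,.252,.38],92.5)"
```

```text
t 1.27 pos [0.4929 0.3015 0.3998] ydir deg 94.22 zaxis [-0.0054 -0.0035 -1.    ] F [ 0.64  0.91 -0.2 ] T [ 0.07 -0.07  0.01] grip 0.554
turn [-0.0032 -0.0056  0.0299]
shift cm now [-3.05 -5.18  1.98] after turn [-3.19 -5.09  1.98]
```

Request:
{"fn": "play_rows", "kwargs": {"targets": "-3 -5 2 0 -0.005 0.02 0.1; 0 0 0 0 0 0 0.1; 0 0 0 0 0 0 0.1"}}

```text
time: 1.65
position: [0.5295, 0.2472, 0.3793]
tool_rot: [-0.067, 3.14, -0.008]
ft_force: [-0.2, 0.3, 0.3]
grip_width: 0.547
```

```bash
python3 -c "
from h import *
todo([.527,.252,.38],92.5)
im=grab('wrist','wrist1'); print((-im['R'].T@im['t']).round(4))"
```

```text
t 1.65 pos [0.5295 0.2472 0.3793] ydir deg 92.45 zaxis [ 6.0e-04 -5.2e-03 -1.0e+00] F [-0.16  0.29  0.3 ] T [ 0.08  0.03 -0.03] grip 0.547
turn [-0.0052  0.0003 -0.0009]
shift cm now [ 0.23  0.49 -0.08] after turn [ 0.23  0.49 -0.07]
[0.4529 0.2449 0.3591]
```

View pics/wrist1.png

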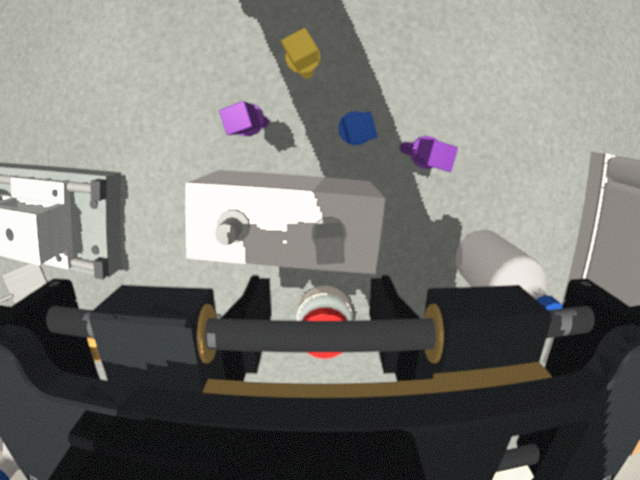

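```bash
cat >> h.py <<'E'
def wray(im,u,v):
    K=im['intrinsics'];x=(u-K[0,2])/K[0,0];y=(v-K[1,2])/K[1,1];r=np.hypot(x,y)
    k=np.sin(r)/r if r>1e-9 else 1.
    d=np.array([x*k,y*k,np.cos(r)]);R=im['R'];return -R.T@im['t'],R.T@d
def wonz(im,u,v,z):
    c,d=wray(im,u,v);return c+d*(z-c[2])/d[2]
def wproj(im,X):
    p=im['R']@np.asarray(X)+im['t'];r=np.arctan2(np.hypot(p[0],p[1]),p[2]);n=p[:2]/np.hypot(p[0],p[1]);K=im['intrinsics'];return K[:2,2]+K[0,0]*r*n
E
python3 - <<'E'
from h import *
im=load('wrist1');c=im['pixels'][170:280,180:395]
c=cv2.convertScaleAbs(c,alpha=1.6)
cv2.imwrite('pics/c4.png',cv2.resize(c,None,fx=3.7,fy=3.7,interpolation=cv2.INTER_CUBIC))
d=cv2.convertScaleAbs(im['pixels'][205:275,295:365],alpha=2.2)
cv2.imwrite('pics/c5.png',cv2.resize(d,None,fx=8,fy=8,interpolation=cv2.INTER_CUBIC))
E
```

```text
(no output)
```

View pics/c5.png

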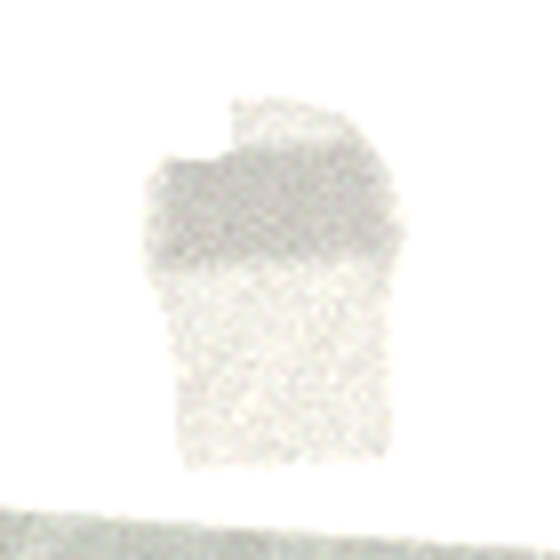

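View pics/c4.png

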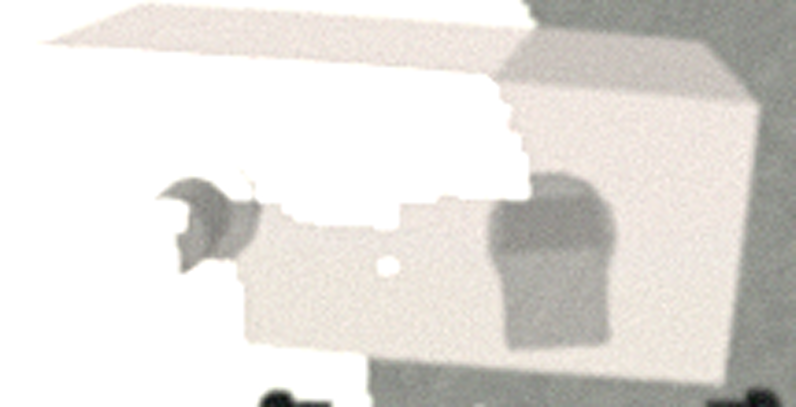

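```bash
python3 - <<'E'
from h import *
im=load('wrist1')
f=lambda u,v:(295+(u+.5)/8-.5,205+(v+.5)/8-.5)
q=np.array([wonz(im,*f(*p),.135) for p in [(163,268),(391,258),(389,460),(186,468)]]);print(q.round(4),q.mean(0).round(4))
for i in range(4):
    e=q[(i+1)%4]-q[i];print(np.linalg.norm(e).round(4),(np.degrees(np.arctan2(e[1],e[0]))%90).round(1))
g=lambda u,v:(180+(u+.5)/3.7-.5,170+(v+.5)/3.7-.5)
for p in [(45,42),(757,105),(723,383)]: print('blk',wonz(im,*g(*p),.092).round(4))
print('flange',wonz(im,*g(552,215),.097).round(4), 'c5 edges flange', wonz(im,*f(150,200),.097).round(4), wonz(im,*f(402,220),.097).round(4))
E
```

```text
[[0.5193 0.2431 0.135 ]
 [0.5177 0.261  0.135 ]
 [0.5345 0.2619 0.135 ]
 [0.5359 0.2456 0.135 ]] [0.5268 0.2529 0.135 ]
0.0179 5.2
0.0169 3.0
0.0163 4.9
0.0168 8.5
blk [0.4914 0.1482 0.092 ]
blk [0.499  0.2925 0.092 ]
blk [0.5584 0.2906 0.092 ]
flange [0.5222 0.2527 0.097 ] c5 edges flange [0.5241 0.2414 0.097 ] [0.525  0.2645 0.097 ]
```

Request:
{"fn": "play_rows", "kwargs": {"targets": "0.2 0.5 0 -0.005 0 -0.05 0.1; 0 0 3 0 0 0 0.1; 0 0 0 0 0 0 0.1; 0 0 0 0 0 0 0.1"}}

```text
time: 2.2
position: [0.5247, 0.2579, 0.3508]
tool_rot: [-0.164, 3.135, 0.003]
ft_force: [-1.0, 0.0, 0.9]
grip_width: 0.551
```

```bash
python3 -c "
from h import *
todo([.527,.2525,.283],95.5)"
```

```text
t 2.2 pos [0.5247 0.2579 0.3508] ydir deg 95.99 zaxis [ 0.0019  0.0018 -1.    ] F [-0.96  0.03  0.88] T [0.01 0.03 0.04] grip 0.551
turn [0.0016 0.0021 0.0085]
shift cm now [-0.15 -0.58  6.78] after turn [-0.17 -0.56  6.78]
```

Request:
{"fn": "play_rows", "kwargs": {"targets": "-0.15 -0.5 0 0 0 0.008 0.1; 0 0 2 0 0 0 0.1; 0 0 0 0 0 0 0.1; 0 0 0 0 0 0 0.1"}}

```text
time: 2.7
position: [0.5281, 0.2534, 0.3352]
tool_rot: [-0.15, 3.13, 0.007]
ft_force: [-0.1, 0.1, 0.2]
grip_width: 0.55
```

```bash
python3 -c "
from h import *
todo([.527,.2525,.283],95.5)
grab('wrist','wrist2')"
```

```text
t 2.7 pos [0.5281 0.2534 0.3352] ydir deg 95.51 zaxis [ 0.008   0.0048 -1.    ] F [-0.06  0.07  0.24] T [0.04 0.04 0.04] grip 0.55
turn [0.004  0.0084 0.0001]
shift cm now [ 0.16 -0.1   5.22] after turn [ 0.12 -0.08  5.22]
```

View pics/wrist2.png

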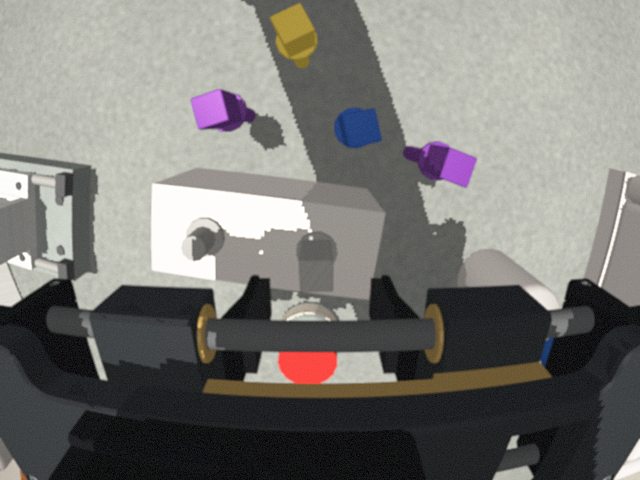

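Request:
{"fn": "play_rows", "kwargs": {"targets": "0.1 -0.1 2 0.004 0.008 0 0.1; 0 0 1.8 0 0 0 0.1; 0 0 0 0 0 0 0.1; 0 0 0 0 0 0 0.1"}}

```text
time: 3.25
position: [0.5272, 0.2521, 0.2943]
tool_rot: [0.151, -3.137, 0.001]
ft_force: [0.7, 0.2, 0.4]
grip_width: 0.55
```

```bash
python3 -c "
from h import *
todo([.527,.2525,.283],95.5)
im=grab('wrist','wrist3');todo([.527,.2525,.283],95.5)"
```

```text
t 3.25 pos [0.5272 0.2521 0.2943] ydir deg 95.49 zaxis [-9.e-04 -8.e-04 -1.e+00] F [0.67 0.2  0.38] T [0.08 0.04 0.04] grip 0.55
turn [-0.0007 -0.001  -0.0001]
shift cm now [0.01 0.04 1.13] after turn [0.01 0.04 1.13]
t 3.3 pos [0.5271 0.2521 0.2943] ydir deg 95.5 zaxis [-1.1e-03 -8.0e-04 -1.0e+00] F [0.53 0.22 0.09] T [ 0.    0.01 -0.04] grip 0.552
turn [-0.0007 -0.0012 -0.0001]
shift cm now [0.   0.04 1.13] after turn [0.   0.04 1.13]
```

View pics/wrist3.png

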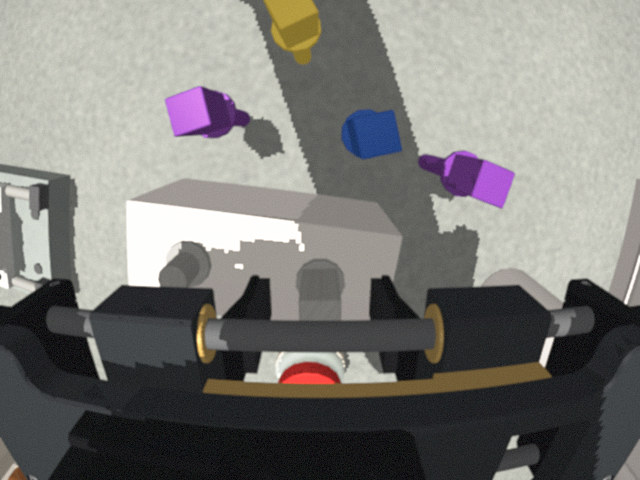

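The square head is centred between the jaws at (320,300). I'll go down 1.1 cm and close.

Request:
{"fn": "play_rows", "kwargs": {"targets": "0 0 1.1 0 0 0 0.1; 0 0 0 0 0 0 0.1; 0 0 0 0 0 0 -1; 0 0 0 0 0 0 -1; 0 0 0 0 0 0 -1; 0 0 0 0 0 0 -1", "newtons": 45}}

```text
time: 4.05
position: [0.5274, 0.2523, 0.2837]
tool_rot: [-0.151, 3.137, 0.0]
ft_force: [0.6, 0.5, -0.5]
grip_width: 0.204
```

```bash
python3 -c "
from h import *
todo([.527,.2525,.283],95.5)"
```

```text
t 4.05 pos [0.5274 0.2523 0.2837] ydir deg 95.5 zaxis [ 8.e-04  2.e-04 -1.e+00] F [ 0.57  0.49 -0.52] T [ 0.08  0.03 -0.  ] grip 0.204
turn [0.0001 0.0008 0.0001]
shift cm now [0.04 0.02 0.07] after turn [0.04 0.02 0.07]
```

Request:
{"fn": "play_rows", "kwargs": {"targets": "0 0 -1 0 0 0 -1; 0 0 -2 0 0 0 -1; 0 0 -2.5 0 0 0 -1; 0 0 -2.5 0 0 0 -1; 0 0 -2.5 0 0 0 -1; 0 0 -2.5 0 0 0 -1; 0 0 0 0 0 0 -1; 0 0 0 0 0 0 -1"}}

```text
time: 5.05
position: [0.5269, 0.252, 0.4196]
tool_rot: [-0.15, 3.136, 0.001]
ft_force: [0.5, -0.0, -1.7]
grip_width: 0.203
```

```bash
python3 -c "
from h import *
todo([.5414,-.0615,.41],84.7)
grab('scene','scene1')"
```

```text
t 5.05 pos [0.5269 0.252  0.4196] ydir deg 95.49 zaxis [ 1.9e-03  8.0e-04 -1.0e+00] F [ 0.48 -0.01 -1.74] T [-0.01  0.07  0.03] grip 0.203
turn [0.0008 0.0019 0.1883]
shift cm now [  1.56 -31.35   0.94] after turn [ -4.34 -31.08   0.96]
```

View pics/scene1.png

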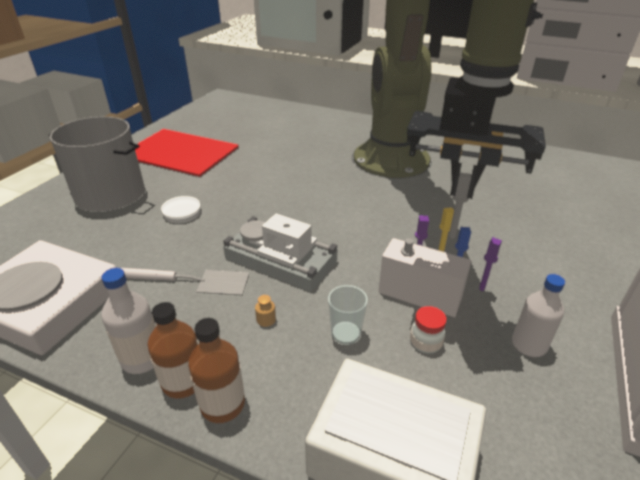

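Request:
{"fn": "play_rows", "kwargs": {"targets": "0 0 0 0 0 0.094 -1; 0 0 0 0 0.001 0.094 -1; -2 -5 0 0 0 0 -1; -2 -5 0 0 0 0 -1; -2 -5 0 0 0 0 -1; -2 -5 0 0 0 0 -1; -2 -5 0 0 0 0 -1; -2 -5 0 0 0 0 -1; 0 0 0 0 0 0 -1; 0 0 0 0 0 0 -1; 0 0 0 0 0 0 -1"}}

```text
time: 6.48
position: [0.6172, -0.0647, 0.4039]
tool_rot: [-0.145, -3.117, 0.008]
ft_force: [0.6, -0.1, -1.3]
grip_width: 0.203
```

```bash
python3 -c "
from h import *
todo([.5414,-.0615,.375],84.7)
im=grab('wrist','wrist4')
cv2.imwrite('pics/c6.png',cv2.resize(im['pixels'][60:360,160:560],None,fx=2,fy=2,interpolation=cv2.INTER_CUBIC))"
```

```text
t 6.47 pos [ 0.6172 -0.0647  0.4039] ydir deg 84.67 zaxis [-0.021  -0.0041 -0.9998] F [ 0.55 -0.11 -1.33] T [-0.01 -0.04 -0.02] grip 0.203
turn [-0.0061 -0.0205 -0.0006]
shift cm now [ 7.52 -0.37  3.05] after turn [ 7.58 -0.38  2.89]
```

View pics/wrist4.png

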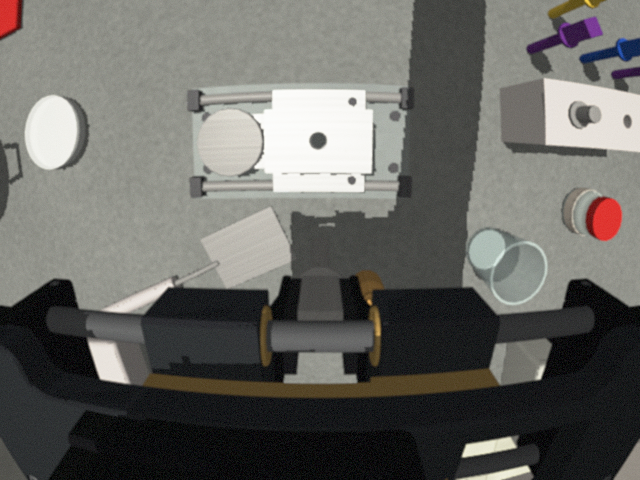

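```bash
python3 - <<'E'
from h import *
im=load('wrist4');px=im['pixels']
cv2.imwrite('pics/c7.png',cv2.resize(px[75:210,180:425],None,fx=3.2,fy=3.2,interpolation=cv2.INTER_CUBIC))
g=px.mean(2)
m=np.zeros(g.shape,np.uint8);m[125:155,303:335]=(g[125:155,303:335]<130)
M=cv2.moments(m,True);u,v=M['m10']/M['m00'],M['m01']/M['m00'];print('hole px',u,v,M['m00'],wonz(im,u,v,.094).round(4))
E
```

```text
hole px 317.5837563451777 140.11675126903555 197.0 [ 0.541  -0.0606  0.094 ]
```

View pics/c7.png

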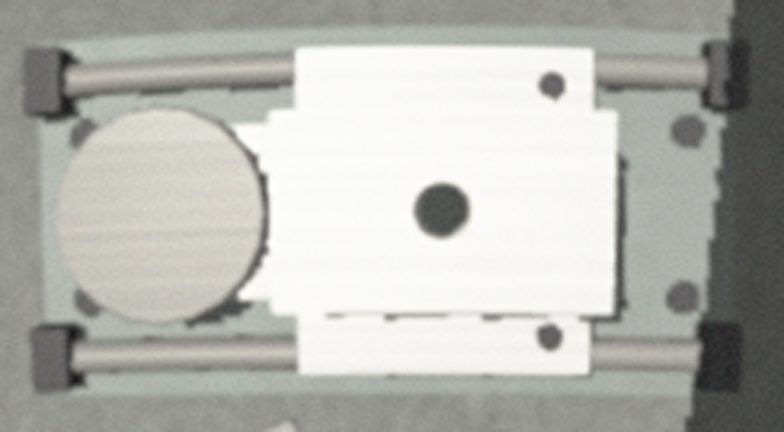

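```bash
python3 - <<'E'
from h import *
im=load('wrist4');top=load('top0')
f=lambda u,v:(180+(u+.5)/3.2-.5,75+(v+.5)/3.2-.5)
W=lambda p,z:wonz(im,*f(*p),z)[:2]
b=[W(p,.034) for p in [(80,133),(86,302),(683,298),(688,130)]];print('bolts',np.round(b,4),np.mean(b,0).round(4))
print('ydir',[np.degrees(np.arctan2(*(d[::-1]))).round(2) for d in (b[3]-b[0],b[2]-b[1])])
for z in (.05,.06):
  k=[W(p,z) for p in [(45,82),(55,358),(718,356),(727,75)]];print('blocks',z,np.round(k,4),np.mean(k,0).round(4),[np.degrees(np.arctan2(*(d[::-1]))).round(2) for d in (k[3]-k[0],k[2]-k[1])])
e=[W(p,.032) for p in [(40,40),(42,390)]];print('left edge',np.round(e,4))
e2=[W(p,.032) for p in [(733,30),(697,385)]];print('right edge?',np.round(e2,4))
ty=[W(p,.032) for p in [(380,30),(380,396)]];print('x edges',np.round(ty,4))
d=pt(top,352,240);print(d)
# scene view of hole
s=load('scene0');print('scene hole expected px',proj(s,[.541,-.061,.094]))
cv2.imwrite('pics/c8.png',cv2.resize(s['pixels'][205:295,215:345],None,fx=6,fy=6,interpolation=cv2.INTER_CUBIC))
E
```

```text
bolts [[ 0.5047 -0.1673]
 [ 0.5564 -0.1716]
 [ 0.573   0.0079]
 [ 0.5229  0.0132]] [ 0.5393 -0.0794]
ydir [np.float64(84.24), np.float64(84.71)]
blocks 0.05 [[ 0.4896 -0.1714]
 [ 0.5708 -0.1784]
 [ 0.589   0.0143]
 [ 0.5084  0.0227]] [ 0.5394 -0.0782] [np.float64(84.46), np.float64(84.62)]
blocks 0.06 [[ 0.4911 -0.1679]
 [ 0.5699 -0.1748]
 [ 0.5875  0.0121]
 [ 0.5094  0.0203]] [ 0.5395 -0.0776] [np.float64(84.46), np.float64(84.62)]
left edge [[ 0.4734 -0.1779]
 [ 0.5819 -0.1909]]
right edge? [[0.493 0.03 ]
 [0.6   0.011]]
x edges [[ 0.4858 -0.0743]
 [ 0.5951 -0.085 ]]
[ 0.57254772 -0.01635297  0.03228183]
scene hole expected px [286.15791065 224.90824861]
```

View pics/c8.png

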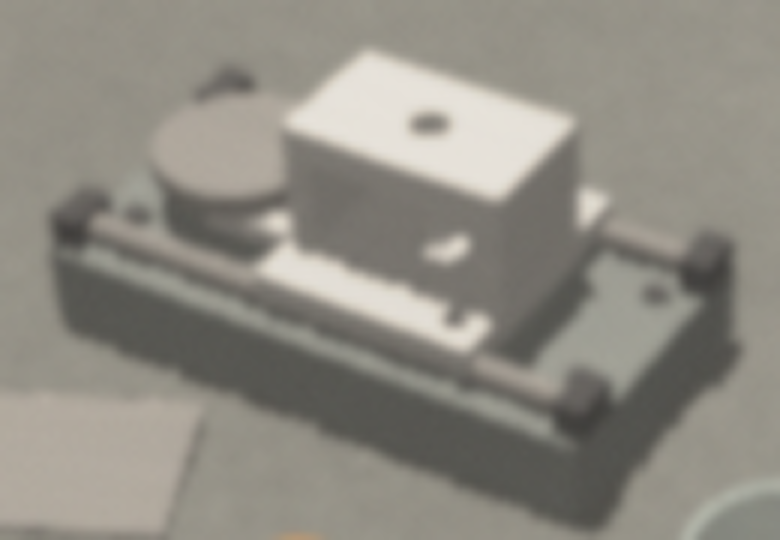

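Request:
{"fn": "play_rows", "kwargs": {"targets": "0 0 -1.5 -0.006 -0.02 0 -1; 3.8 -0.1 0 0 0 0 -1; 3.8 0 0 0 0 0 -1; 0 0 0 0 0 0 -1; 0 0 0 0 0 0 -1"}}

```text
time: 7.15
position: [0.5408, -0.0537, 0.4242]
tool_rot: [0.132, 3.129, 0.005]
ft_force: [1.2, -0.0, -1.7]
grip_width: 0.202
```

```bash
python3 -c "
from h import *
todo([.541,-.061,.380],84.6)
grab('wrist','wrist5')"
```

```text
t 7.15 pos [ 0.5408 -0.0537  0.4242] ydir deg 85.15 zaxis [ 0.0096  0.0029 -0.9999] F [ 1.25 -0.01 -1.71] T [ 0.04 -0.   -0.01] grip 0.202
turn [0.0038 0.0093 0.0097]
shift cm now [-0.04 -0.74  4.42] after turn [-0.09 -0.72  4.42]
```

View pics/wrist5.png

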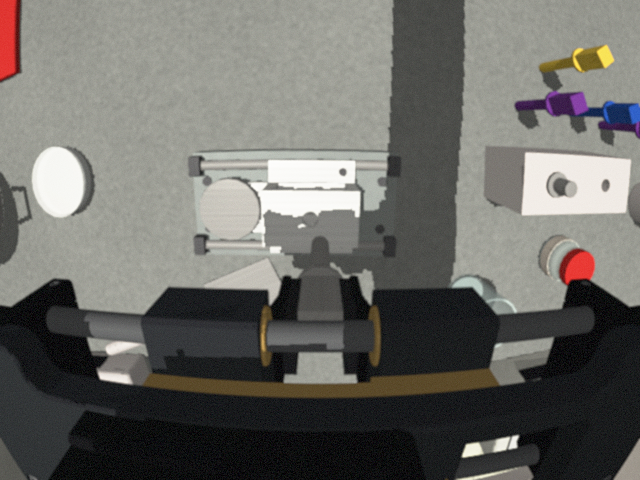

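Request:
{"fn": "play_rows", "kwargs": {"targets": "-0.1 -0.7 0 0.004 0.009 0.01 -1; 0 0 2 0 0 0 -1; 0 0 2 0 0 0 -1; 0 0 0 0 0 0 -1; 0 0 0 0 0 0 -1"}}

```text
time: 7.82
position: [0.5446, -0.0632, 0.3842]
tool_rot: [0.154, 3.137, -0.006]
ft_force: [1.2, 0.1, -1.1]
grip_width: 0.205
```

```bash
python3 -c "
from h import *
im=grab('wrist','wrist6');grab('scene','scene6')
todo([.541,-.061,.370],84.6)
s=ctrl.get_state();R=Ro.from_rotvec(s['tool_rot']).as_matrix()
tip=s['position']+R@np.array([0,0,.2697]);print('tip',tip.round(4),'proj',wproj(im,tip),'hole proj',wproj(im,[.541,-.061,.094]))
cv2.imwrite('pics/c9.png',cv2.resize(im['pixels'][180:320,240:400],None,fx=5,fy=4.2,interpolation=cv2.INTER_CUBIC))"
```

```text
t 7.92 pos [ 0.5444 -0.0631  0.3843] ydir deg 84.4 zaxis [ 9.0e-04 -3.4e-03 -1.0e+00] F [-0.54  0.24 -1.66] T [-0.03  0.   -0.03] grip 0.203
turn [-0.0033  0.0013 -0.0035]
shift cm now [0.36 0.18 1.43] after turn [0.36 0.18 1.43]
tip [ 0.5447 -0.064   0.1146] proj [318.9367988  242.18823172] hole proj [322.64208386 229.12699014]
```

View pics/c9.png

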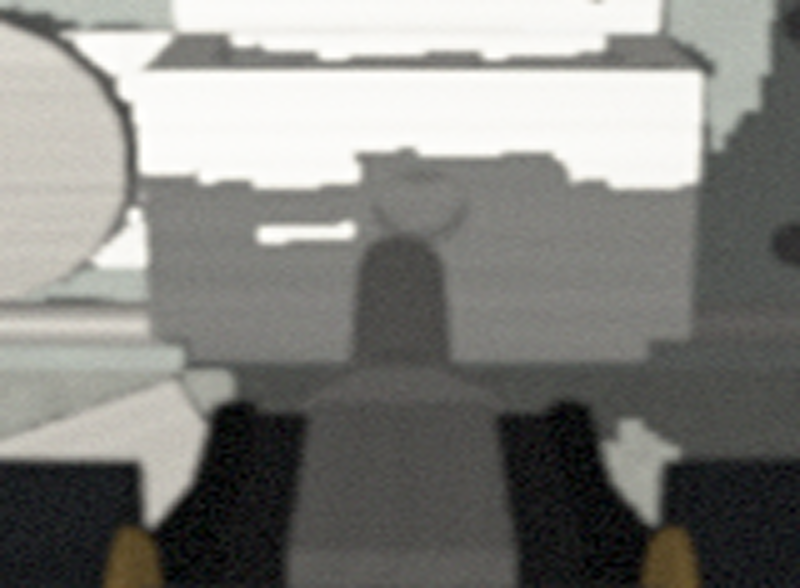

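```bash
python3 -c "
from h import *
im=load('wrist6')
tip=np.array([.5447,-.064,.1146])
for dx in (-.004,):print(wproj(im,tip+[dx,0,0]),wproj(im,tip+[-.006,0,.005]))
for d in ((-.007,0),(.007,0),(0,.007),(0,-.007)): print(wproj(im,[.541+d[0],-.061+d[1],.094]))
"
```

```text
[318.39661595 236.80698204] [318.04445803 236.06935616]
[321.7461696  220.13441447]
[323.5250618  238.00340832]
[331.90381174 228.26468694]
[313.39122129 229.99149477]
```

Request:
{"fn": "play_rows", "kwargs": {"targets": "0.35 0.2 0 -0.003 0.001 0 -1; 0 0 0 0 0 0 -1; 0 0 0 0 0 0 -1"}}

```text
time: 8.3
position: [0.5412, -0.0606, 0.3857]
tool_rot: [0.153, 3.135, 0.0]
ft_force: [0.1, -0.2, -1.6]
grip_width: 0.203
```

```bash
python3 -c "
from h import *
todo([.541,-.0607,.362],84.6)"
```

```text
t 8.3 pos [ 0.5412 -0.0606  0.3857] ydir deg 84.41 zaxis [ 2.4e-03  1.0e-04 -1.0e+00] F [ 0.09 -0.17 -1.64] T [0.   0.02 0.04] grip 0.203
turn [ 0.0003  0.0024 -0.0033]
shift cm now [ 0.02 -0.02  2.37] after turn [ 0.01 -0.02  2.37]
```

Request:
{"fn": "play_rows", "kwargs": {"targets": "0 0 1 0 0.002 -0.003 -1; 0 0 0.7 0 0 0 -1; 0 0 0.3 0 0 0 -1; 0 0 0 0 0 0 -1"}}

```text
time: 8.8
position: [0.5409, -0.0605, 0.3637]
tool_rot: [-0.148, -3.137, -0.0]
ft_force: [-0.6, -0.4, -1.5]
grip_width: 0.201
```

```bash
python3 -c "
from h import *
todo([.541,-.0607,.360],84.6)"
```

```text
t 8.8 pos [ 0.5409 -0.0605  0.3637] ydir deg 84.6 zaxis [-8.e-04  3.e-04 -1.e+00] F [-0.61 -0.38 -1.49] T [0.01 0.01 0.04] grip 0.201
turn [ 0.0002 -0.0008 -0.    ]
shift cm now [-0.01 -0.02  0.37] after turn [-0.01 -0.02  0.37]
```

Request:
{"fn": "play_rows", "kwargs": {"targets": "0 0 0.2 0 0 0 -1; 0 0 0.2 0 0 0 -1; 0 0 0 0 0 0 -1"}}

```text
time: 9.18
position: [0.5411, -0.0605, 0.3597]
tool_rot: [-0.148, -3.138, -0.0]
ft_force: [-0.1, 0.4, -1.7]
grip_width: 0.202
```

```bash
python3 -c "
from h import *
todo([.541,-.0607,.355],84.6)"
```

```text
t 9.18 pos [ 0.5411 -0.0605  0.3597] ydir deg 84.59 zaxis [-2.e-04  2.e-04 -1.e+00] F [-0.09  0.42 -1.71] T [-0.02 -0.01 -0.03] grip 0.202
turn [ 0.0002 -0.0002 -0.0001]
shift cm now [ 0.01 -0.02  0.47] after turn [ 0.01 -0.02  0.47]
```

Request:
{"fn": "play_rows", "kwargs": {"targets": "0 0 0.2 0 0 0 -1; 0 0 0.2 0 0 0 -1; 0 0 0.2 0 0 0 -1; 0 0 0 0 0 0 -1"}}

```text
time: 9.68
position: [0.5411, -0.0605, 0.3535]
tool_rot: [0.148, 3.138, 0.0]
ft_force: [0.1, -0.5, -0.5]
grip_width: 0.204
```

```bash
python3 -c "
from h import *
todo([.541,-.0607,.340],84.6)
im=grab('wrist','wrist7')
cv2.imwrite('pics/c10.png',cv2.resize(im['pixels'][180:320,240:400],None,fx=5,fy=4.2,interpolation=cv2.INTER_CUBIC))"
```

```text
t 9.68 pos [ 0.5411 -0.0605  0.3535] ydir deg 84.6 zaxis [ 1.e-04  3.e-04 -1.e+00] F [ 0.13 -0.49 -0.55] T [-0.02  0.03 -0.02] grip 0.204
turn [ 0.0003  0.0001 -0.0001]
shift cm now [ 0.01 -0.02  1.35] after turn [ 0.01 -0.02  1.35]
```

View pics/c10.png

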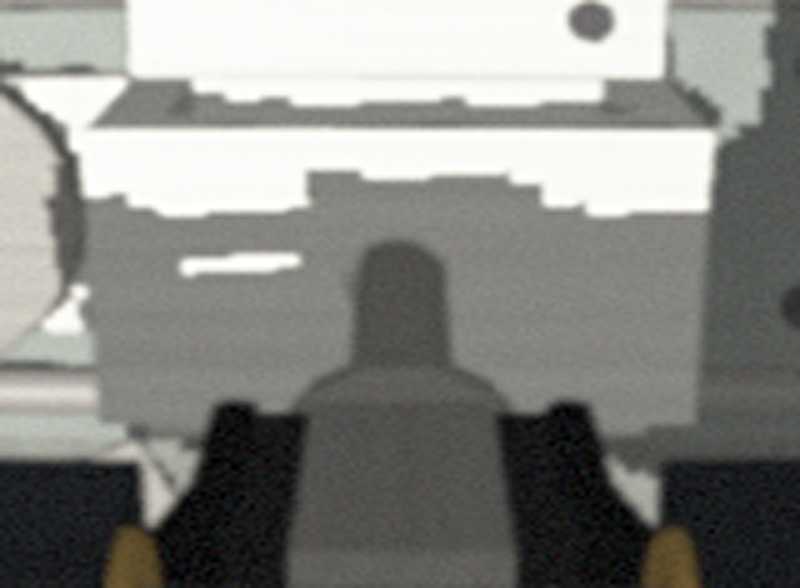

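Request:
{"fn": "play_rows", "kwargs": {"targets": "0 0 0.4 0 0 0 -1; 0 0 0.5 0 0 0 -1; 0 0 0.5 0 0 0 -1; 0 0 0.5 0 0 0 -1; 0 0 0.5 0 0 0 -1; 0 0 0.4 0 0 0 -1; 0 0 0 0 0 0 -1"}}

```text
time: 10.6
position: [0.5411, -0.0605, 0.3232]
tool_rot: [-0.148, -3.138, -0.0]
ft_force: [0.5, -0.3, -1.5]
grip_width: 0.202
```

```bash
python3 -c "
from h import *
todo([.541,-.0607,.315],84.6)"
```

```text
t 10.6 pos [ 0.5411 -0.0605  0.3232] ydir deg 84.6 zaxis [-3.e-04  2.e-04 -1.e+00] F [ 0.49 -0.31 -1.53] T [ 0.03  0.   -0.04] grip 0.202
turn [ 0.0001 -0.0003  0.    ]
shift cm now [ 0.01 -0.02  0.82] after turn [ 0.01 -0.02  0.82]
```

Free so far. The lower ear's face is at TCP z of about 0.3177, so I'll use small steps.

Request:
{"fn": "play_rows", "kwargs": {"targets": "0 0 0.3 0 0 0 -1; 0 0 0.2 0 0 0 -1; 0 0 0.2 0 0 0 -1; 0 0 0.15 0 0 0 -1; 0 0 0 0 0 0 -1"}}

```text
time: 11.22
position: [0.5413, -0.0605, 0.3145]
tool_rot: [0.148, 3.138, 0.0]
ft_force: [-0.1, -0.5, -1.6]
grip_width: 0.206
```

```bash
python3 -c "
from h import *
todo([.541,-.0607,.306],84.6)"
```

```text
t 11.22 pos [ 0.5413 -0.0605  0.3145] ydir deg 84.6 zaxis [ 4.e-04  2.e-04 -1.e+00] F [-0.15 -0.5  -1.62] T [-0.02 -0.    0.02] grip 0.206
turn [0.0003 0.0003 0.0001]
shift cm now [ 0.02 -0.03  0.85] after turn [ 0.02 -0.03  0.85]
```

Request:
{"fn": "play_rows", "kwargs": {"targets": "0 0 0.2 0 0 0 -1; 0 0 0.2 0 0 0 -1; 0 0 0.2 0 0 0 -1; 0 0 0.2 0 0 0 -1; 0 0 0.1 0 0 0 -1; 0 0 0 0 0 0 -1"}}

```text
time: 11.98
position: [0.5413, -0.0605, 0.3049]
tool_rot: [0.148, 3.138, 0.0]
ft_force: [-0.3, 0.1, -0.8]
grip_width: 0.202
```

```bash
python3 -c "
from h import *
todo([.5392,-.0788,.305],84.6)"
```

```text
t 11.97 pos [ 0.5413 -0.0605  0.3049] ydir deg 84.6 zaxis [ 5.e-04  2.e-04 -1.e+00] F [-0.31  0.13 -0.84] T [0.01 0.01 0.03] grip 0.202
turn [ 0.0002  0.0004 -0.    ]
shift cm now [ 0.04 -1.84 -0.01] after turn [ 0.04 -1.84 -0.01]
```

Request:
{"fn": "play_rows", "kwargs": {"targets": "0 -0.2 0 0 0 0 -1; 0 -0.2 0 0 0 0 -1; 0 -0.3 0 0 0 0 -1; 0 0 0 0 0 0 -1"}}

```text
time: 12.48
position: [0.5409, -0.0652, 0.305]
tool_rot: [0.145, 3.138, 0.007]
ft_force: [0.4, 0.8, -2.3]
grip_width: 0.203
```

```bash
python3 -c "
from h import *
todo([.5392,-.0788,.305],84.6)"
```

```text
t 12.47 pos [ 0.5409 -0.0652  0.305 ] ydir deg 84.72 zaxis [ 9.0e-04  4.4e-03 -1.0e+00] F [ 0.35  0.77 -2.3 ] T [ 0.29 -0.06  0.01] grip 0.203
turn [0.0045 0.0005 0.0021]
shift cm now [ 0.04 -1.37 -0.01] after turn [ 0.04 -1.37 -0.  ]
```

Request:
{"fn": "play_rows", "kwargs": {"targets": "0 -0.3 0 0.004 0 0 -1; 0 -0.3 0 0 0 0 -1; 0 -0.3 0 0 0 0 -1; 0 -0.3 0 0 0 0 -1; 0 0 0 0 0 0 -1"}}

```text
time: 13.1
position: [0.5398, -0.077, 0.305]
tool_rot: [0.144, 3.138, 0.003]
ft_force: [0.5, 3.8, -1.6]
grip_width: 0.2
```

```bash
python3 -c "
from h import *
todo([.5392,-.0788,.305],84.6)"
```

```text
t 13.1 pos [ 0.5398 -0.077   0.305 ] ydir deg 84.76 zaxis [ 6.e-04  2.e-03 -1.e+00] F [ 0.46  3.79 -1.55] T [ 0.81 -0.06  0.01] grip 0.2
turn [0.002  0.0004 0.0028]
shift cm now [ 0.04 -0.19 -0.  ] after turn [ 0.04 -0.19 -0.  ]
```

Request:
{"fn": "play_rows", "kwargs": {"targets": "0.02 -0.15 0 0.002 0 -0.002 -1; 0 0 0 0 0 0 -1; 0 0 0.1 0 0 0 -1; 0 0 0.1 0 0 0 -1; 0 0 0 0 0 0 -1"}}

```text
time: 13.72
position: [0.5397, -0.0788, 0.3035]
tool_rot: [0.14, 3.137, -0.001]
ft_force: [0.6, 3.8, -1.4]
grip_width: 0.2
```

```bash
python3 -c "
from h import *
todo([.5392,-.0788,.2997],84.6)"
```

```text
t 13.72 pos [ 0.5397 -0.0788  0.3035] ydir deg 84.87 zaxis [ 1.5e-03 -5.0e-04 -1.0e+00] F [ 0.63  3.79 -1.4 ] T [ 1.   -0.09 -0.05] grip 0.2
turn [-0.0003  0.0016  0.0047]
shift cm now [ 0.05 -0.    0.38] after turn [ 0.05 -0.    0.38]
```

Request:
{"fn": "play_rows", "kwargs": {"targets": "0 0 0.1 0 0 0 -1; 0 0 0.1 0 0 0 -1; 0 0 0.1 0 0 0 -1; 0 0 0 0 0 0 -1"}}

```text
time: 14.22
position: [0.5397, -0.0788, 0.3005]
tool_rot: [0.14, 3.137, -0.001]
ft_force: [0.4, 3.4, 0.2]
grip_width: 0.201
```

```bash
python3 -c "
from h import *
todo([.5392,-.0788,.2917],84.6)"
```

```text
t 14.22 pos [ 0.5397 -0.0788  0.3005] ydir deg 84.87 zaxis [ 1.6e-03 -5.0e-04 -1.0e+00] F [0.39 3.38 0.23] T [ 1.01 -0.09  0.03] grip 0.201
turn [-0.0003  0.0017  0.0048]
shift cm now [ 0.05 -0.    0.88] after turn [ 0.05 -0.    0.88]
```

Request:
{"fn": "play_rows", "kwargs": {"targets": "0 0 0.1 0 0 0 -1; 0 0 0 0 0 0 -1; 0 0 0.1 0 0 0 -1; 0 0 0 0 0 0 -1"}}

```text
time: 14.72
position: [0.5397, -0.0788, 0.2983]
tool_rot: [0.14, 3.137, -0.001]
ft_force: [-0.5, 3.4, -0.2]
grip_width: 0.205
```

```bash
python3 -c "
from h import *
todo([.5392,-.0788,.2917],84.6)"
```

```text
t 14.72 pos [ 0.5397 -0.0788  0.2983] ydir deg 84.88 zaxis [ 1.6e-03 -5.0e-04 -1.0e+00] F [-0.49  3.41 -0.18] T [ 1.   -0.07  0.05] grip 0.205
turn [-0.0004  0.0017  0.0049]
shift cm now [ 0.05 -0.01  0.66] after turn [ 0.05 -0.01  0.66]
```

Request:
{"fn": "play_rows", "kwargs": {"targets": "0 0 0.1 0 0 0 -1; 0 0 0.1 0 0 0 -1; 0 0 0.1 0 0 0 -1; 0 0 0 0 0 0 -1"}}

```text
time: 15.22
position: [0.5397, -0.0788, 0.2951]
tool_rot: [0.14, 3.137, -0.001]
ft_force: [0.5, 3.7, -0.3]
grip_width: 0.203
```

```bash
python3 -c "
from h import *
todo([.5392,-.0788,.2857],84.6)"
```

```text
t 15.22 pos [ 0.5397 -0.0788  0.2951] ydir deg 84.88 zaxis [ 1.6e-03 -5.0e-04 -1.0e+00] F [ 0.52  3.7  -0.28] T [ 1.   -0.08 -0.04] grip 0.203
turn [-0.0004  0.0016  0.0049]
shift cm now [ 0.05 -0.01  0.94] after turn [ 0.05 -0.01  0.94]
```

Request:
{"fn": "play_rows", "kwargs": {"targets": "0 0 0.15 0 0 0 -1; 0 0 0.15 0 0 0 -1; 0 0 0.15 0 0 0 -1; 0 0 0.1 0 0 0 -1; 0 0 0.1 0 0 0 -1; 0 0 0 0 0 0 -1"}}

```text
time: 15.98
position: [0.5397, -0.0788, 0.2881]
tool_rot: [0.14, 3.137, -0.001]
ft_force: [-0.1, 4.0, -1.1]
grip_width: 0.203
```

```bash
python3 -c "
from h import *
todo([.5392,-.0788,.2857],84.6)"
```

```text
t 15.97 pos [ 0.5397 -0.0788  0.2881] ydir deg 84.89 zaxis [ 1.5e-03 -6.0e-04 -1.0e+00] F [-0.07  4.01 -1.11] T [ 0.97 -0.03  0.02] grip 0.203
turn [-0.0005  0.0016  0.005 ]
shift cm now [ 0.05 -0.01  0.24] after turn [ 0.05 -0.01  0.24]
```

Request:
{"fn": "play_rows", "kwargs": {"targets": "0 0 0.1 0 0 0 -1; 0 0 0.08 0 0 0 -1; 0 0 0 0 0 0 -1"}}

```text
time: 16.35
position: [0.5397, -0.0787, 0.2862]
tool_rot: [0.14, 3.137, -0.001]
ft_force: [-1.0, 4.2, -0.1]
grip_width: 0.204
```

Request:
{"fn": "play_rows", "kwargs": {"targets": "0 0 0.06 0 0 0 -1; 0 0 0 0 0 0 -1"}}

```text
time: 16.6
position: [0.5398, -0.0788, 0.2857]
tool_rot: [0.14, 3.137, -0.001]
ft_force: [-0.2, 3.3, -0.0]
grip_width: 0.203
```

Request:
{"fn": "play_rows", "kwargs": {"targets": "0 0 0.06 0 0 0 -1; 0 0 0 0 0 0 -1"}}

```text
time: 16.85
position: [0.5398, -0.0788, 0.2857]
tool_rot: [0.14, 3.137, -0.0]
ft_force: [0.1, 3.7, -0.5]
grip_width: 0.2
```

Request:
{"fn": "play_rows", "kwargs": {"targets": "0 0 0.08 0 0 0 -1; 0 0 0 0 0 0 -1"}}

```text
time: 17.1
position: [0.5398, -0.0788, 0.2857]
tool_rot: [0.14, 3.137, 0.0]
ft_force: [-0.6, 3.9, 0.5]
grip_width: 0.2
```

Request:
{"fn": "play_rows", "kwargs": {"targets": "0 0 0.1 0 0 0 -1"}}

```text
time: 17.23
position: [0.5398, -0.0789, 0.2856]
tool_rot: [0.14, 3.137, 0.0]
ft_force: [-3.9, 3.6, 12.9]
grip_width: 0.201
```

Request:
{"fn": "play_rows", "kwargs": {"targets": "0 0 0 0 0 0 -1; 0 0 0 0 0 0 -1"}}

```text
time: 17.48
position: [0.5397, -0.0789, 0.2856]
tool_rot: [0.14, 3.137, 0.001]
ft_force: [-1.4, 3.6, 2.6]
grip_width: 0.202
```

```bash
python3 -c "
from h import *
todo([.5392,-.0788,.2857],84.6)
im=grab('scene','scene8');cv2.imwrite('pics/c11.png',cv2.resize(im['pixels'][120:310,200:370],None,fx=3.1,fy=3.1,interpolation=cv2.INTER_CUBIC))
print(proj(im,[.5392,-.0788,.094]))"
```

```text
t 17.48 pos [ 0.5397 -0.0789  0.2856] ydir deg 84.89 zaxis [ 1.7e-03  3.0e-04 -1.0e+00] F [-1.35  3.55  2.6 ] T [ 1.06  0.19 -0.02] grip 0.202
turn [0.0004 0.0016 0.005 ]
shift cm now [ 0.05  0.   -0.01] after turn [ 0.05  0.   -0.01]
[278.57402611 222.32268093]
```

View pics/c11.png

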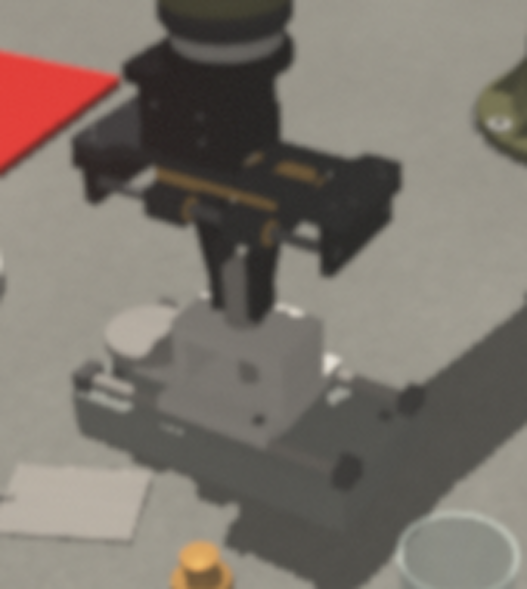

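The flange is down on the upper ear, at the expected height. Releasing now and backing straight up.

Request:
{"fn": "play_rows", "kwargs": {"targets": "0 0 0 0 0 0 -0.4; 0 0 0 0 0 0 -0.2; 0 0 0 0 0 0 0; 0 0 0 0 0 0 0.1; 0 0 0 0 0 0 0.1; 0 0 -1 0 0 0 0.1; 0 0 -2 0 0 0 0.1; 0 0 -3 0 0 0 0.1; 0 0 -4 0 0 0 0.1; 0 0 -4 0 0 0 0.1; 0 0 0 0 0 0 0.1"}}

```text
time: 18.9
position: [0.5391, -0.082, 0.4324]
tool_rot: [0.145, 3.134, -0.01]
ft_force: [-0.6, -0.5, -0.6]
grip_width: 0.548
```

```bash
python3 -c "
from h import *
todo([.625,-.08,.43],84.6)"
```

```text
t 18.9 pos [ 0.5391 -0.082   0.4324] ydir deg 84.72 zaxis [ 0.0039 -0.0065 -1.    ] F [-0.59 -0.51 -0.63] T [-0.01 -0.01 -0.01] grip 0.548
turn [-0.0061  0.0045  0.0021]
shift cm now [-8.54  0.99  0.27] after turn [-8.54  1.01  0.24]
```

Request:
{"fn": "play_rows", "kwargs": {"targets": "-4 0.5 0 0 0 0 0.1; -4 0.5 0 0 0 0 0.1; 0 0 0 0 0 0 0.1; 0 0 0 0 0 0 0.1"}}

```text
time: 19.4
position: [0.6202, -0.0795, 0.432]
tool_rot: [0.145, 3.136, -0.009]
ft_force: [0.2, -0.4, -0.2]
grip_width: 0.55
```

```bash
python3 -c "
from h import *
im=grab('wrist','wrist9');s=grab('scene','scene9');todo([.625,-.08,.43])
a=cv2.resize(im['pixels'][75:220,200:420],None,fx=3,fy=3,interpolation=cv2.INTER_CUBIC)
cv2.imwrite('pics/c12.png',a)
cv2.imwrite('pics/c13.png',cv2.resize(s['pixels'][150:310,200:370],None,fx=3.6,fy=3.6,interpolation=cv2.INTER_CUBIC))"
```

```text
t 19.5 pos [ 0.6199 -0.0793  0.4322] ydir deg 84.72 zaxis [ 0.0023 -0.0053 -1.    ] F [0.58 0.06 0.72] T [0.1  0.05 0.04] grip 0.546
shift cm now [-0.51 -0.02  0.22] after turn [-0.51 -0.02  0.22]
```

View pics/c12.png

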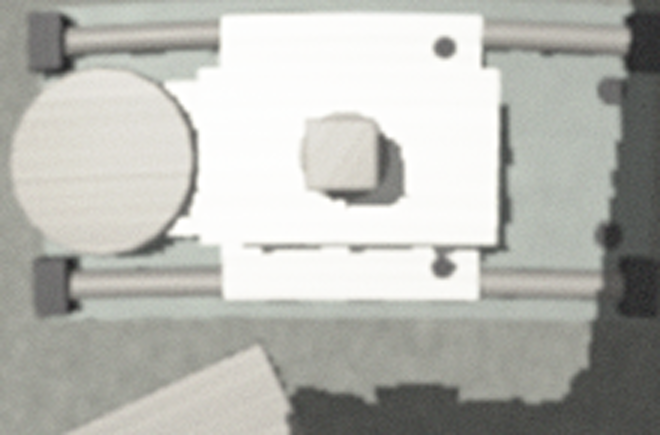

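View pics/c13.png

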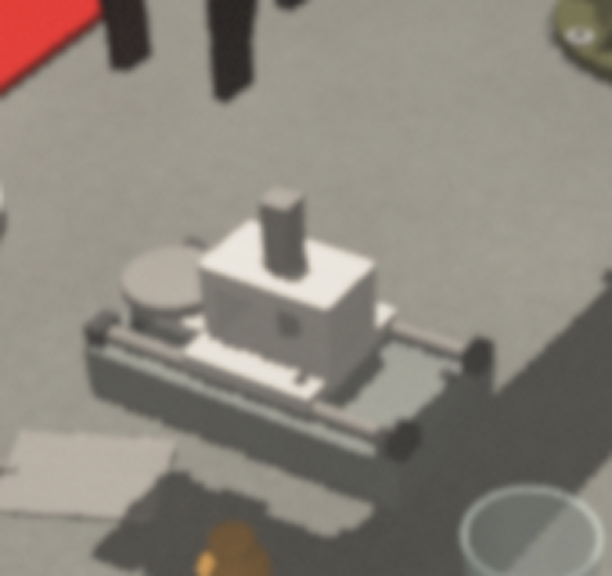

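View pics/scene9.png

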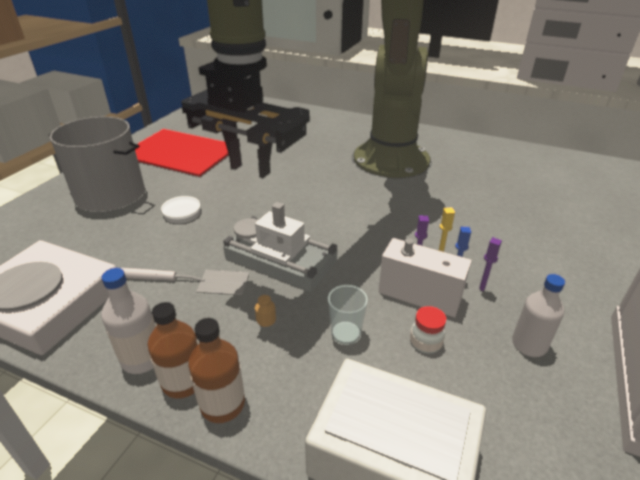

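The wrist crop shows the pin upright in the carriage hole at crop pixel (342,153), with its flange flat. The scene crop shows the flange seated on the upper ear at (285,270). The spare pin and the bystanders are unmoved, and nothing touches the robot.

```bash
python3 -c "
from h import *
im=load('wrist9')
print('head top centre',wonz(im,200+341.5/3,75+153/3,.137).round(4))
print(ctrl.close_job())"
```

```text
head top centre [ 0.5399 -0.0774  0.137 ]
the job is handed in; nothing more can be done
None
```

The carriage is locked: the thick square-headed pin is through both ears and seated in the index hole, with its flange on the upper ear. I've let go and handed the job in at about 19.5 s.

**What I did:** I took the steel square-headed pin out of the block's +y hole and lowered it through the upper and then the lower ear. No contact force showed on the way down. I slid the carriage about 18 mm in the bed's -y direction, with about 4 N on the wrist. Then I lowered the pin in steps of about 1–1.5 mm into the index hole until the flange stopped it. The highest wrist force I read was about 13 N, when the flange met the ear.

**Last checks:**
- **Height:** the pin stopped at tool height 0.2857 m, the same as the calculated height for fully home.
- **Position:** the final wrist picture put the head centre at (0.540, -0.077), within about 2 mm of my bed-centre estimate (0.539, -0.079). That is about the calibration error.
- **Scene:** the pictures show the pin upright with its flange flat, and the thin pin and bystanders where they were. The robot touches nothing.

No check failed or disagreed beyond that calibration error. I did not see the tip inside the hidden index hole; that rests on the depth reached and the lack of resistance.

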